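# Tip rinsed quail eggs from the wire basket into the red bowl

## Task

Lift the wooden lid off the red bowl and lay it flat on the free table, pick up the rinse basket by its handle and tip all three quail eggs out through its spout into the red bowl, low over it so that they do not fall hard and without touching the eggs. Then stand the empty basket upright in its drip tray and let go. Leave the bowl where it stands, and do not knock the stack of cream bowls, the rice portion or the timer that stand between.

Things in the scene. Friction and masses are not known exactly. Their poses are not given: they have to be found in the camera images.
- basket: Loose steel-wire rinse basket, 105 long (x), 72 wide (y), 60 high, 150-220 g, standing in the drip tray with its x roughly along the tray's x. Origin under its middle, level with its feet (x = -50 to 20, y = +-35); z up, x towards the spout. Floor inside at height 7; wires close the top as far as x = 36, so the eggs can leave only over the spout lip. A black handle stands behind it
- basket_grip (a point): Middle of the black grip, at x = -89, z = 102 in the basket's frame (axes as the basket's). The handle is a straight bar that leans back, away from the spout, 30 deg from vertical (upward along (-0.5, 0, 0.87)); the grip is 66 long, 24 wide along y, 14 thick, its free end up. Pinch it across y
- basket_lip (a point): Middle of the spout lip, at x = 52, z = 28 in the basket's frame. The spout is a notch 54 wide in the front rim; a ramp rises to it at 33 deg from the flat floor (x = -50 to 20). The eggs run out over the lip once the basket is tipped nose-down by about 45 to 60 deg
- red_bowl: Red lacquer bowl, 150 across the rim and 60 high, open inside with a flat floor about 85 across at height 12; 110 g, loose. Origin under its middle, z up. At the start the wooden lid covers it
- wood_lid: Flat round wooden lid, 158 across and 9 thick, 130 g, lying on the rim of the red bowl. Origin in the middle of its underside, z up. A wooden bar stands on it, along its x through the middle: 110 long, 16 wide (y), from height 9 to 41 above the origin; pinch it across y
- drip_tray: Shallow aluminium tray, 150 (x) x 120 (y) x 9 high, wall 3, floor 3 thick, fixed to the table. Origin under its middle, z up. The basket stands on its floor within the walls
- egg_1: Quail egg, 28 long (along its x) and 24 thick, 12 g, hard. Origin in its middle. At the start it lies in the basket
- egg_2: Quail egg, 28 long (along its x) and 24 thick, 12 g, hard. Origin in its middle. At the start it lies in the basket
- egg_3: Quail egg, 28 long (along its x) and 24 thick, 12 g, hard. Origin in its middle. At the start it lies in the basket
- cream_bowls: Bystander: stack of three cream bowls, 149 across, 100 high; it does not shift, and is not to be knocked. Origin under its middle
- rice_ball: Bystander: pressed rice portion in film, white, 91 x 122 x 65 high, stuck fast to the table by its film; not to be knocked. Origin under it, 39 from one end along y: it reaches from y = -39 to 77 and x = -42 to 42 in its own frame
- timer: Bystander: round white kitchen timer with a red dial, 68 across, 36 high; it does not shift, and is not to be knocked. Origin under its middle. Besides the things listed, other bowls stand only beyond 0.48 m to either side of the robot's midline or beyond 0.71 m ahead

How it is judged (in metres and radians):
On the way, in this order (a step that is already met when the one before it is completed fails the run):
1. the wooden lid lies flat on the table, clear of the red bowl, and is let go (height (world z) of wood_lid below 0.008 m and angle between wood_lid's own z axis and vertical below 0.06 rad and horizontal distance between wood_lid and red_bowl above 0.14 m and contact force between the fingers and wood_lid below 0.1 N), for 0.2 s.
2. all three eggs have rolled into the red bowl while the basket is up and tipped spout down (horizontal distance between each of egg_1, egg_2, egg_3 and red_bowl below 0.065 m and z of each of egg_1, egg_2, egg_3 in the frame of red_bowl below 0.06 m and angle between basket's own z axis and vertical above 0.5 rad), for 0.1 s.
At the end, for the whole second after the job is handed in: All three eggs lie at rest inside the red bowl (centres within 65 mm of its axis, below its rim), the bowl upright; the wooden lid lies flat on the table, its middle more than 140 mm from the bowl's; the basket stands upright (within 0.06 rad) on the floor of the drip tray, between its walls (horizontal distance between each of egg_1, egg_2, egg_3 and red_bowl below 0.065 m and z of each of egg_1, egg_2, egg_3 in the frame of red_bowl below 0.06 m and height (world z) of wood_lid below 0.008 m and angle between each of wood_lid, basket's own z axis and vertical below 0.06 rad and horizontal distance between wood_lid and red_bowl above 0.14 m and z of basket in the frame of drip_tray below 0.0055 m and horizontal distance between basket and drip_tray below 0.06 m and angle between red_bowl's own z axis and vertical below 0.1 rad and linear speed of basket below 0.02 m/s and linear speed of each of egg_1, egg_2, egg_3 below 0.05 m/s); the robot touches nothing.
It fails at once if an egg is touched by the fingers (contact force between the fingers and egg_1 above 0.3 N or contact force between the fingers and egg_2 above 0.3 N or contact force between the fingers and egg_3 above 0.3 N).
It fails at once if an egg falls hard (faster than 2 m/s, a fall of 20 cm) (linear speed of any of egg_1, egg_2, egg_3 above 2 m/s).
It fails at once if the red bowl is shifted more than 40 mm (distance of red_bowl from where it was at the start of the episode above 0.04 m).
It fails at once if a bystander is knocked or pressed on with over 5 N (contact force between anything else and cream_bowls above 5 N or contact force between anything else and timer above 5 N or contact force between anything else and rice_ball above 5 N).
It also fails if it takes over 69 s, if anything falls off the work surface, if the arm or the gripper's body presses on something with over 40 N, if the wrist force passes 120 N, or if a joint passes its speed limit or range.

## Robot

A 6-joint arm with a two-finger parallel gripper is mounted at the origin on a cart in front of the work surface, level with it; the furniture and walls round the work are solid. World frame = base frame: x ahead of the robot, y to its left, z up, the work surface at z = 0. Lengths are in mm, angles in rad, forces in N, time in s.
With the tool pointing down it reaches from about 275 to 825 mm from the base axis. Payload 5.2 kg.
Tool frame: the origin (TCP) lies at the very end of the fingers, on their centre line; the grasp point (between the pads) lies 19 mm behind it; z points along the fingers, y is the line along which they close (so a half turn about z gives the same grasp; the last joint's range is limited). The gripper opens to 93 mm and grips with 3 to 60 N. Pads are 15 mm wide; open, the fingers measure 128 mm over their backs; the gripper's body (75 mm by 188 mm) begins 65 mm behind the grasp point.
Start: joints at [0.924, 0.259, 1.535, -0, 1.348, -0.203], TCP at [236.136, 496.734, 218.653] pointing down, gripper open.
Joint ranges: [-3.14, 3.14], [-0.91, 2.08], [0.19, 2.58], [-1.22, 4.36], [0.22, 2.71], [-3.12, 3.12]. Speed limits (rad/s): [2.57, 2.57, 3.14, 3.14, 3.14, 3.14].

## Interface

Orientations are given as [roll, pitch, yaw] about the fixed x, y, z axes, in that order (R = Rz(yaw) Ry(pitch) Rx(roll)).
In Python, from bench import robot gives the robot as it stands. The module is installed in compiled form; this text tells all that it offers. Calls block until the motion is done:
- robot.move_ptp(position, orientation): joint-space move of the TCP to a pose.
- robot.move_linear(position, ori=None, speed=150, f_stop=None): straight line of the TCP; ori=None keeps the orientation; speed is the mean speed in mm/s. With f_stop (N) it stops when the force on the tool has changed by that much, and returns True; else False.
- robot.move_j(angles): joint-space move.
- robot.move_gripper(opening): opening from 0.0 (shut) to 1.0 (fully open); the grip force is fixed at half the most; returns when the fingers have stopped.
- robot.sleep(seconds).
- robot.inverse_kinematics(position, orientation): joint angles nearest the present ones, or None.
- robot.get_image(name): name is "scene" or "top" or "wrist"; returns a dict with "img" (400x640x3 uint8, blue, green, red), "fovy" (degrees; the focal length in pixels is half the picture's height over the tangent of half this angle, whatever the lens; pixels are square), "cx", "cy" (the principal point, pixels), "eye" and "orientation" of the camera in the world. Camera axes: x right, y down, z forward; pixel columns grow to the right and rows downward; lengths in mm; the calibration is good to about 2 mm. A picture is of the moment at which its call begins. There is no depth.
A pose or a line that the arm cannot do raises robot.MotionError and nothing moves.
- robot.hand_in(): hands the job in; it is judged then, once.
Readings, each from a call of its own:
- robot.current_t(): time.
- robot.current_qpos(): joint angles.
- robot.current_joint_vel(): joint speeds.
- robot.current_joint_efforts(): joint torques, N m.
- robot.current_tcp_pos(): TCP position.
- robot.current_eef_rot(): TCP orientation.
- robot.current_contact_force(): force on the tool from outside, world axes, zero at the start.
- robot.current_ft_torque(): the same for the moment, N m.
- robot.current_gripper_width(): opening from 0.0 (shut) to 1.0 (fully open).
- robot.current_finger_force(): force on a finger pad.
Only numpy, scipy, OpenCV 4.12 (cv2) and the standard library are available. Lean on these libraries where they do the work, as an engineer would, in place of code of your own. Each camera call takes 0.05 s, during which the arm holds its last target. There are 200 camera calls.

## Working session

There is one attempt and no reset: what is moved stays moved. The work goes in short steps, each a Python script; the robot and the scene stay as the last script left them, time stands still between calls to the robot, and variables do not carry over. Pictures are saved under pics/ and viewed, at most 12 in all, crops included, and the job is handed in when it is done.

```bash
mkdir -p pics
cat > h.py <<'E'
from bench import robot
import numpy as np, cv2
from scipy.spatial.transform import Rotation as R
def cam(n):
    d=robot.get_image(n); d['f']=200/np.tan(np.radians(d['fovy'])/2)
    o=np.array(d['orientation'],float); d['R']=o if o.shape==(3,3) else R.from_euler('xyz',o).as_matrix()
    d['eye']=np.array(d['eye'],float); return d
def ray(d,u,v,z):
    r=d['R']@np.array([(u-d['cx'])/d['f'],(v-d['cy'])/d['f'],1.])
    return d['eye']+r*(z-d['eye'][2])/r[2]
def proj(d,p):
    c=d['R'].T@(np.array(p,float)-d['eye']); return c[:2]/c[2]*d['f']+[d['cx'],d['cy']]
E
python3 - <<'E'
from h import *
for n in('scene','top'):
    d=cam(n); cv2.imwrite(f'pics/{n}0.png',d['img']); print(n,d['eye'],d['orientation'],d['fovy'],d['cx'],d['cy'])
    for c in((0,0),(640,0),(320,200),(0,400),(640,400)): print(c,ray(d,*c,0).round())
E
```

```text
scene [-326.71265699 -753.35151758  789.96772654] [-2.11089901 -0.02277097 -0.84895012] 45.97873052511406 325.12596637898963 196.14333898883578
(0, 0) [1276. 4830.    0.]
(640, 0) [6610.  382.    0.]
(320, 200) [645. 100.   0.]
(0, 400) [-296.   56.    0.]
(640, 400) [ 519. -841.    0.]
top [ 288.6979802   -23.02883051 1332.10329037] [-2.94827131 -0.01621665 -1.54790611] 45.222161317696674 323.57401936207015 193.74691428617098
(0, 0) [1123.  956.    0.]
(640, 0) [ 1189. -1007.     0.]
(320, 200) [532. -29.   0.]
(0, 400) [-14. 784.   0.]
(640, 400) [  18. -885.    0.]
```

View pics/top0.png

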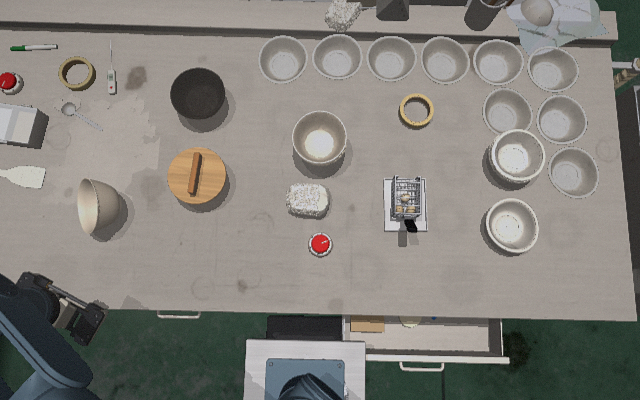

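View pics/scene0.png

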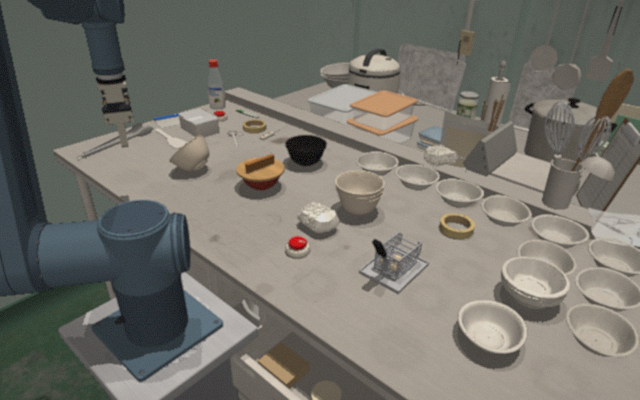

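The top view shows the lid at (197,177) with its bar running (197,151)–(193,195). The tray and basket are at (405,205), with the spout pointing up the picture (+x) and the black handle at (411,226). The cream stack is at (320,138), the rice at (307,200) and the timer at (319,244). The scene view agrees.

Run:
```python
from h import *
d=cam('top'); im=d['img']; hsv=cv2.cvtColor(im,cv2.COLOR_BGR2HSV)
def big(m,x0,y0,x1,y1):
    k=np.zeros_like(m);k[y0:y1,x0:x1]=m[y0:y1,x0:x1]
    c=max(cv2.findContours(k,0,1)[0],key=cv2.contourArea); return c
lm=cv2.inRange(hsv,(8,90,60),(25,255,255)); c=big(lm,160,140,235,215)
e=cv2.fitEllipse(cv2.convexHull(c)); print('lid',e,ray(d,*e[0],69).round(1))
print('bar px', im[170,195],hsv[170,195], hsv[185,210])
bm=cv2.inRange(hsv,(0,60,20),(25,255,150)); c=big(bm,180,145,212,200); r=cv2.minAreaRect(c); print('bar',r,ray(d,*r[0],101).round(1),[ray(d,*p,101).round() for p in cv2.boxPoints(r)])
wm=cv2.inRange(im,(200,200,200),(255,255,255)); c=big(wm,375,165,435,245); 
r=cv2.minAreaRect(c); print('tray',r,ray(d,*r[0],9).round(1),[ray(d,*p,9).round() for p in cv2.boxPoints(r)])
for n,p,z in(('timer',(319,243),30),('rice',(307,200),50),('rice corners',(287,183),30),('',(329,216),30),('cream',(320,137),100),('dark',(198,95),80),('bowl2',(100,208),60),('handle top',(411,221),130),('edge',(320,310),0),('grip blk',(411,226),110)): print(n,ray(d,*p,z).round())
v=[cv2.resize(im[135:260,150:250],None,fx=4,fy=4,interpolation=2),cv2.resize(im[135:260,360:460],None,fx=4,fy=4,interpolation=2)]
cv2.imwrite('pics/crop1.png',np.hstack(v))
```

```text
lid ((196.33534240722656, 175.28553771972656), (55.983516693115234, 58.75224304199219), 63.67490005493164) [578.1 305.4  69. ]
bar px [ 78 120 175] [ 13 141 175] [ 16 110 187]
bar ((196.47061157226562, 174.61766052246094), (8.00367546081543, 44.626548767089844), 14.03624439239502) [572.5 296.9 101. ] [array([517., 317., 101.]), array([634., 297., 101.]), array([629., 277., 101.]), array([512., 296., 101.])]
tray ((391.2996520996094, 204.99000549316406), (48.373138427734375, 14.192119598388672), 88.09085083007812) [ 521. -229.    9.] [array([ 589., -207.,    9.]), array([ 592., -247.,    9.]), array([ 454., -251.,    9.]), array([ 452., -211.,    9.])]
timer [408. -29.  30.]
rice [522.   6.  50.]
rice corners [572.  64.  30.]
 [482. -55.  30.]
cream [685. -24. 100.]
dark [802. 315.  80.]
bowl2 [484. 557.  60.]
handle top [ 460. -260.  130.]
edge [230. -36.   0.]
grip blk [ 450. -264.  110.]
```

View pics/crop1.png

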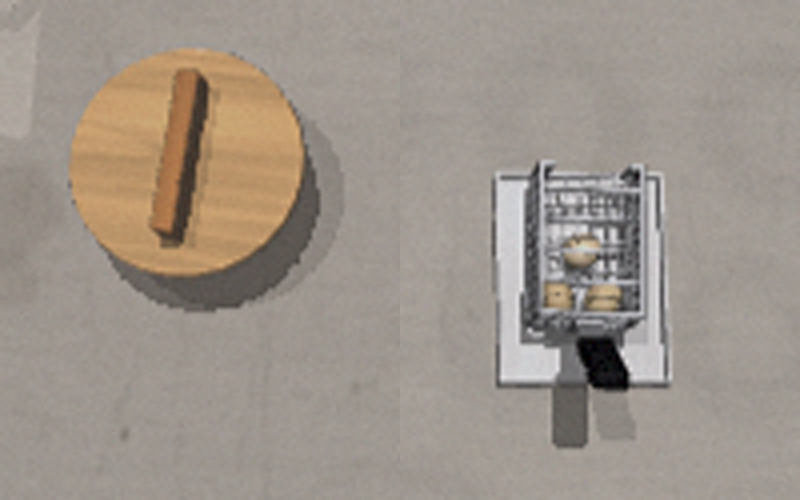

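The crop shows the lid bar's top corners at about (196.9,153) and (190.3,194) in the full image. The tray corners are at (384.3,178), (425.5,178), (427.5,231) and (384.3,231). The eggs lie towards the rear of the basket. I'll move above the lid and take a close look there.

Run:
```python
from h import *
d=cam('top')
a,b=ray(d,196.9,153,101),ray(d,190.3,193.9,101); print('bar ends',a,b,(a+b)/2)
for p in((384.3,178),(425.5,178),(427.5,231.3),(384.3,231.3)): print('tray',ray(d,*p,9).round())
yaw=np.arctan2(*(a-b)[1::-1]); print(yaw,np.linalg.norm(a-b))
# IK for the pour/grasp over yaws
for al in(30,40):
  def ori(by,tip):  # tool z tilted al forward of down in basket frame, tool y along basket -y
    return (R.from_euler('z',by)*R.from_euler('y',tip)*R.from_euler('y',-al,degrees=True)*R.from_euler('x',np.pi))
  print(al,'z',ori(0,0).apply([0,0,1]).round(2))
  for tip in(0,50,60):
    for yd in(-60,-30,0,30,60,90,120):
      by=np.radians(yd); o=ori(by,np.radians(tip)); B=R.from_euler('z',by)*R.from_euler('y',tip,degrees=True)
      if tip==0:
        if abs(yd)>30: continue
        g=np.array([520,-228,3])+B.apply([-89,0,102])
      else: g=np.array([578,303,80])+B.apply([-141,0,74])
      q=robot.inverse_kinematics(list(g+o.apply([0,0,19])),list(o.as_euler('xyz')))
      print(tip,yd,None if q is None else np.round(q,2))
try:
  robot.move_ptp([565,297,260],[np.pi,0,yaw])
except robot.MotionError as e: print(e)
w=cam('wrist'); cv2.imwrite('pics/w1.png',w['img']); print(robot.current_t(),robot.current_qpos())
```

```text
bar ends [631.19540092 300.03914549 101.        ] [520.69233708 309.04111979 101.        ] [575.943869   304.54013264 101.        ]
tray [ 598. -209.    9.]
tray [ 601. -327.    9.]
tray [ 450. -329.    9.]
tray [ 447. -209.    9.]
-0.08128408030331706 110.86912400470253
30 z [ 0.5  -0.   -0.87]
0 -30 [-0.69  0.07  2.31  0.32  0.26  1.12]
0 0 [-1.05  0.13  2.23  0.79  0.66 -0.09]
0 30 [-1.13  0.32  1.96  0.63  1.01 -0.47]
50 -60 [0.19 0.47 1.28 0.33 1.52 2.77]
50 -30 [0.22 0.55 1.15 0.24 1.7  2.32]
50 0 [0.28 0.6  1.06 0.1  1.81 1.85]
50 30 [ 0.34  0.62  1.03 -0.07  1.83  1.38]
50 60 [ 0.39  0.59  1.07 -0.21  1.75  0.91]
50 90 [ 0.43  0.54  1.17 -0.32  1.58  0.45]
50 120 [ 0.44  0.46  1.3  -0.36  1.37 -0.01]
60 -60 [0.07 0.52 1.25 0.47 1.61 2.65]
60 -30 [0.15 0.66 1.01 0.33 1.88 2.28]
60 0 [0.25 0.77 0.81 0.14 2.07 1.85]
60 30 [ 0.36  0.81  0.74 -0.1   2.11  1.38]
60 60 [ 0.46  0.76  0.84 -0.31  1.98  0.92]
60 90 [ 0.53  0.64  1.04 -0.45  1.72  0.53]
60 120 [ 0.57  0.5   1.29 -0.53  1.41  0.15]
40 z [ 0.64 -0.   -0.77]
0 -30 None
0 0 [-1.2   0.16  2.35  1.15  0.72 -0.57]
0 30 [-1.24  0.37  2.01  0.79  1.09 -0.69]
50 -60 [0.27 0.45 1.27 0.17 1.46 2.87]
50 -30 [0.28 0.48 1.24 0.13 1.55 2.37]
50 0 [0.3  0.49 1.21 0.05 1.61 1.87]
50 30 [ 0.32  0.5   1.2  -0.04  1.62  1.37]
50 60 [ 0.34  0.49  1.21 -0.11  1.57  0.87]
50 90 [ 0.35  0.47  1.24 -0.16  1.49  0.37]
50 120 [ 0.35  0.45  1.28 -0.17  1.39 -0.14]
60 -60 [0.15 0.48 1.26 0.32 1.54 2.73]
60 -30 [0.2  0.58 1.09 0.23 1.73 2.3 ]
60 0 [0.27 0.65 0.97 0.09 1.86 1.85]
60 30 [ 0.34  0.67  0.93 -0.06  1.88  1.38]
60 60 [ 0.41  0.64  0.98 -0.21  1.8   0.92]
60 90 [ 0.47  0.57  1.12 -0.31  1.62  0.48]
60 120 [ 0.49  0.46  1.28 -0.35  1.39  0.02]
2.125 [3.10495497e-01 3.98444806e-01 1.23654238e+00 1.94201177e-04
 1.50677412e+00 1.96102205e+00]
```

View pics/w1.png

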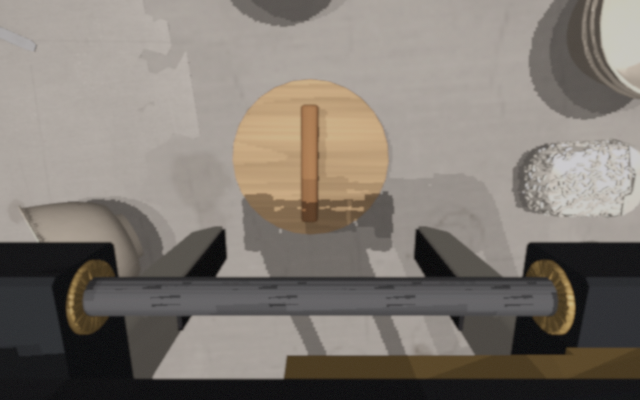

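The wrist view shows the bar from (310,104) to (310,221) and the lid circle centred at about (311,157). I'll compute the bar position and move the lid to (390,280).

Run:
```python
from h import *
w=cam('wrist')
a,b=ray(w,310,104,101),ray(w,310,221,101); c=(a+b)/2; print(a,b,c,ray(w,311,157,69))
yaw=np.arctan2(*(a-b)[1::-1]); o=[np.pi,0,yaw]; print(yaw)
c[:2]=(c[:2]+ray(w,311,157,69)[:2])/2 if np.linalg.norm(c[:2]-ray(w,311,157,69)[:2])<8 else c[:2]
robot.move_linear([c[0],c[1],125],o,250)
print(robot.move_linear([c[0],c[1],77],o,100,f_stop=5))
robot.move_gripper(0.0); print('w',robot.current_gripper_width(),robot.current_tcp_pos())
robot.move_linear([c[0],c[1],130],o,150)
print('F',robot.current_contact_force(),robot.current_gripper_width())
robot.move_linear([390,280,110],o,250)
robot.move_linear([390,280,40],o,150)
print(robot.move_linear([390,280,10],o,40,f_stop=4),robot.current_tcp_pos())
robot.move_gripper(0.6)
robot.move_linear([390,280,200],o,250)
print(robot.current_t(),robot.current_tcp_pos())
d=cam('top'); cv2.imwrite('pics/top2.png',cv2.resize(d['img'][120:280,130:450],None,fx=2.5,fy=2.5,interpolation=2))
```

```text
[632.30061154 299.0365003  101.        ] [524.13135002 308.28036795 101.        ] [578.21598078 303.65843413 101.        ] [581.02191682 303.26464217  69.        ]
-0.08525031083696731
False
w 0.17233864283739564 [579.63030917 303.55139869  77.00708199]
F [-0.80046645 -0.17559512 -1.58336945] 0.16880676344137563
True [389.85028378 279.95103837  16.39477289]
8.9917 [389.20618888 279.64874605 198.86161959]
```

View pics/top2.png

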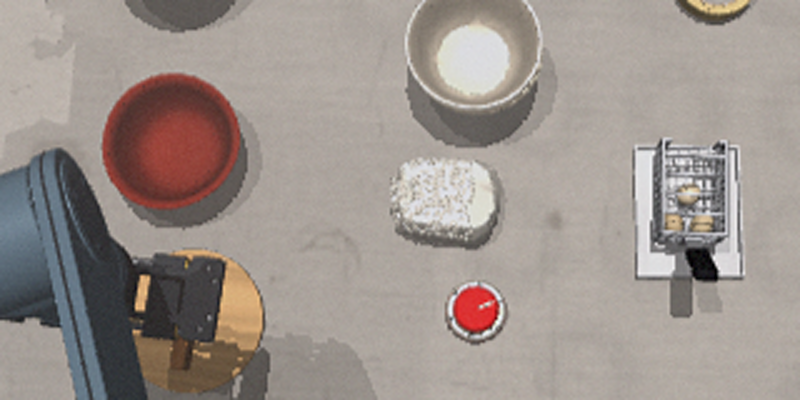

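The lid lies flat at about (390,280), with the bowl uncovered at crop (172,141) and the basket undisturbed. I'll measure the bowl rim next, then hover near the handle.

Run:
```python
from h import *
robot.move_linear([400,150,260],None,250)
robot.move_ptp([410,-262,300],[np.pi,0,0])
d=cam('top'); w=cam('wrist')
hsv=cv2.cvtColor(d['img'],cv2.COLOR_BGR2HSV); m=cv2.inRange(hsv,(0,110,40),(8,255,255))|cv2.inRange(hsv,(172,110,40),(180,255,255))
m[:,:150]=0;m[:,250:]=0
c=max(cv2.findContours(m,0,1)[0],key=cv2.contourArea); e=cv2.fitEllipse(c); print('bowl',e,ray(d,*e[0],58))
cv2.imwrite('pics/w2.png',w['img']); np.savez('w2.npz',**{k:w[k] for k in('R','eye','f','cx','cy')})
print(robot.current_t(),proj(w,[430,-268,105]),proj(w,[414,-268,134]))
```

```text
bowl ((197.79214477539062, 176.3256378173828), (51.74315643310547, 55.2371711730957), 53.953125) [577.79650698 304.10960487  58.        ]
11.4 [325.2679964  152.92784759] [325.60143246 173.66305227]
```

View pics/w2.png

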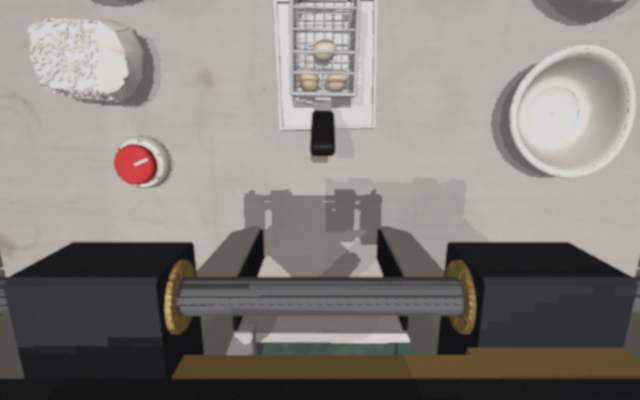

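The grip spans (322,110) to (322,157) in the wrist view, and the basket and tray are square to the world axes (yaw ≈ 0). I'll compute the grip position, grasp along the handle and lift a little.

```bash
cat >> h.py <<'E'
AL=30
def ori(by,tip): return R.from_euler('z',by)*R.from_euler('y',np.radians(tip-AL))*R.from_euler('x',np.pi)
def tcp(B0,by,tip,off=(0,0,0)):
    "TCP pose for basket origin B0, yaw, tip(deg)"
    B=R.from_euler('z',by)*R.from_euler('y',np.radians(tip)); o=ori(by,tip)
    return list(np.array(B0)+B.apply(np.array([-89,0,102])+off)+o.apply([0,0,19])), list(o.as_euler('xyz'))
E
python3 - <<'E'
from h import *
w=dict(np.load('w2.npz'))
t=ray(w,322,157,130.5); b=ray(w,322,110,80); print('top->gx',t[0]+6+16.5,t,'bot->gx',b[0]-6-16.5,b)
print('tray rear edge',ray(w,280,129,9),ray(w,375,129,9),'rear rim',ray(w,293,97,63),ray(w,356,97,63))
gx=np.mean([t[0]+22.5,b[0]-22.5]); gy=b[1]/2+t[1]/2
B0=[gx+89,gy,3]; print('B0',B0); np.save('B0.npy',B0)
u=np.array([-.5,0,.866])
p,o=tcp(B0,0,0,u*90); robot.move_ptp(p,o)
p,o=tcp(B0,0,0,u*3); print(robot.move_linear(p,o,100,f_stop=4),np.array(robot.current_tcp_pos())-p)
w=cam('wrist'); s=cam('scene')
x,y=proj(s,[gx,gy,105]).astype(int)
a=cv2.resize(s['img'][y-60:y+60,x-70:x+70],(560,480),interpolation=2)
cv2.imwrite('pics/s3.png',a); print(robot.current_t())
E
```

```text
top->gx 451.8353640764841 [ 429.33536408 -264.54658463  130.5       ] bot->gx 449.6504539317659 [ 472.15045393 -264.64415584   80.        ]
tray rear edge [ 448.04817633 -212.09036947    9.        ] [ 448.39932034 -332.0870995     9.        ] rear rim [ 485.71917842 -233.0367307    63.        ] [ 485.92095122 -301.78012234   63.        ]
B0 [np.float64(539.7429090041251), np.float64(-264.59537023102206), 3]
False [ 0.22748649 -0.25075938  0.46664652]
13.25
```

View pics/s3.png

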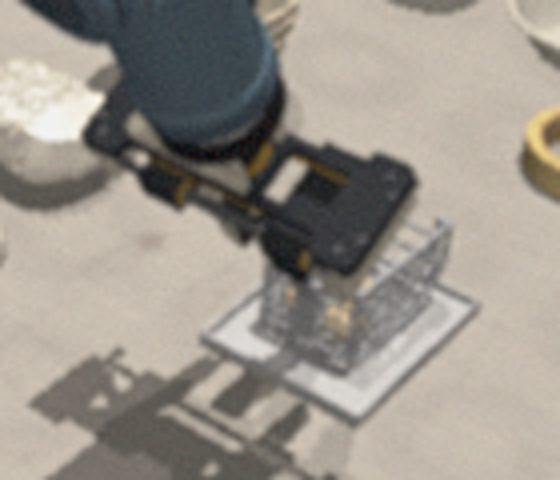

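The fingers straddle the grip above the tray and the basket stands undisturbed. I'll grasp and lift, then check transport feasibility.

Run:
```python
from h import *
B0=np.load('B0.npy')
robot.move_gripper(0.0); print('w',robot.current_gripper_width(),robot.current_finger_force())
p,o=tcp(B0+[0,0,6],0,0,np.array([-.5,0,.866])*3); robot.move_linear(p,o,40)
p,o=tcp(B0+[0,0,150],0,0,np.array([-.5,0,.866])*3); robot.move_linear(p,o,120)
print(robot.current_contact_force(),robot.current_ft_torque(),robot.current_gripper_width(),robot.current_t())
d=cam('scene'); x,y=proj(d,B0+[-40,0,200]).astype(int); y=max(y,75)
cv2.imwrite('pics/s4.png',cv2.resize(d['img'][y-75:y+75,x-90:x+90],(720,600),interpolation=2))
for z in(160,200):
 for x in(500,540,580,620):
  for yd in(0,30,60):
   for tip in(0,-0):
    r=[]
    for y in(-265,-150,0,150,304):
      q=robot.inverse_kinematics(*tcp([x,y,z],np.radians(yd),tip)); r.append('-' if q is None else '%.2f/%.2f'%(q[4],q[5]))
   print(z,x,yd,r)
```

```text
w 0.25521640356186764 30.000396072864532
[ 0.23775842  0.36879027 -2.07893729] [-0.0091422   0.65631618  0.01404666] 0.25450808053642954 15.5083
160 500 0 ['1.09/0.20', '1.03/0.40', '0.89/0.94', '0.78/1.79', '0.85/2.39']
160 500 30 ['1.38/-0.29', '1.31/-0.20', '1.20/0.04', '1.00/0.50', '0.77/1.14']
160 500 60 ['1.65/-0.62', '1.55/-0.56', '1.43/-0.41', '1.28/-0.15', '1.08/0.21']
160 540 0 ['1.04/0.29', '0.96/0.50', '0.83/1.02', '0.75/1.76', '0.83/2.32']
160 540 30 ['1.35/-0.22', '1.27/-0.13', '1.14/0.11', '0.95/0.53', '0.77/1.10']
160 540 60 ['1.65/-0.56', '1.54/-0.50', '1.41/-0.35', '1.26/-0.11', '1.07/0.22']
160 580 0 ['0.99/0.37', '0.91/0.59', '0.79/1.08', '0.73/1.74', '0.81/2.26']
160 580 30 ['1.33/-0.15', '1.23/-0.06', '1.10/0.17', '0.92/0.56', '0.77/1.08']
160 580 60 ['1.65/-0.50', '1.53/-0.44', '1.39/-0.29', '1.24/-0.07', '1.08/0.23']
160 620 0 ['0.96/0.45', '0.87/0.67', '0.76/1.13', '0.73/1.72', '0.81/2.21']
160 620 30 ['1.31/-0.09', '1.21/0.01', '1.07/0.23', '0.90/0.59', '0.77/1.06']
160 620 60 ['1.66/-0.44', '1.53/-0.38', '1.39/-0.24', '1.24/-0.04', '1.08/0.24']
200 500 0 ['
[... 229 characters left out ...]
40 0 ['1.13/0.35', '1.06/0.56', '0.93/1.06', '0.86/1.75', '0.92/2.28']
200 540 30 ['1.43/-0.17', '1.35/-0.07', '1.24/0.17', '1.05/0.59', '0.87/1.14']
200 540 60 ['1.72/-0.52', '1.62/-0.45', '1.49/-0.30', '1.35/-0.06', '1.16/0.27']
200 580 0 ['1.08/0.43', '1.01/0.64', '0.89/1.11', '0.84/1.73', '0.91/2.22']
200 580 30 ['1.41/-0.10', '1.32/-0.00', '1.19/0.23', '1.02/0.61', '0.87/1.11']
200 580 60 ['1.72/-0.46', '1.61/-0.40', '1.48/-0.25', '1.33/-0.02', '1.16/0.28']
200 620 0 ['1.05/0.51', '0.97/0.72', '0.87/1.16', '0.83/1.71', '0.90/2.17']
200 620 30 ['1.39/-0.04', '1.29/0.06', '1.15/0.29', '1.00/0.64', '0.87/1.09']
200 620 60 ['1.73/-0.40', '1.61/-0.34', '1.47/-0.20', '1.32/0.02', '1.17/0.29']
```

View pics/s4.png

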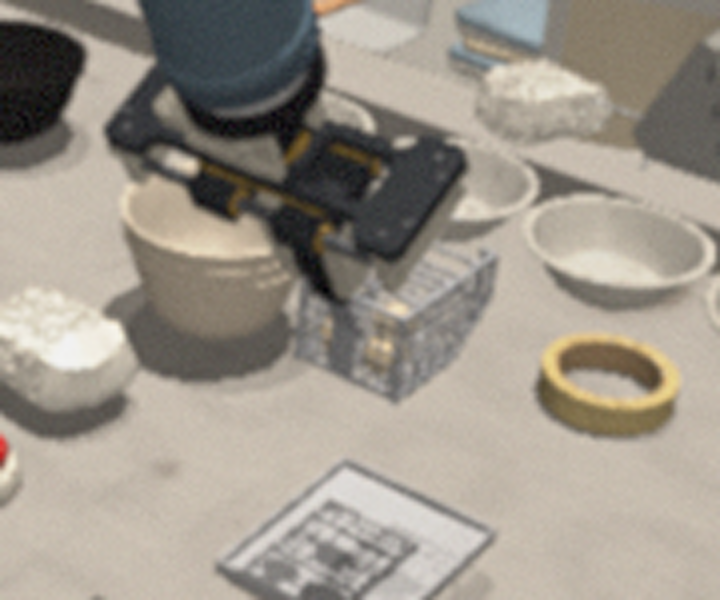

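The basket hangs level in the grip, clear of the tray, with the eggs inside at crop (378,350). I'll carry it to the bowl and tip it about its lip.

```bash
cat >> h.py <<'E'
G=np.array([-.5,0,.866])*3; Y=np.radians(30); BOWL=np.array([577.8,304.,0]); H=np.array([np.cos(Y),np.sin(Y),0])
def lip(z,tip,back=35):
    L=BOWL-H*back+[0,0,z]; B=R.from_euler('z',Y)*R.from_euler('y',np.radians(tip))
    return tcp(L-B.apply([52,0,28]),Y,tip,G)
E
python3 - <<'E'
from h import *
robot.move_linear(*tcp([530,-20,170],Y/2,0,G),180)
robot.move_linear(*lip(180,0),180)
robot.move_linear(*lip(110,0),120)
robot.move_linear(*lip(90,25),100)
robot.move_linear(*lip(72,36),80)
for t in(42,47,52): robot.move_linear(*lip(72,t),40); robot.sleep(.4)
print(robot.current_t(),robot.current_tcp_pos(),robot.current_contact_force())
d=cam('scene');x,y=proj(d,BOWL+[0,0,80]).astype(int)
a=cv2.resize(d['img'][y-60:y+60,x-60:x+60],(400,400),interpolation=2)
d=cam('top');x,y=proj(d,BOWL+[0,0,80]).astype(int)
b=cv2.resize(d['img'][y-60:y+60,x-60:x+60],(400,400),interpolation=2); cv2.imwrite('pics/p5.png',np.hstack([a,b]))
E
```

```text
23.2583 [517.4958802  269.17267257 214.1702481 ] [ 0.50990053  0.08908538 -1.11499485]
```

View pics/p5.png

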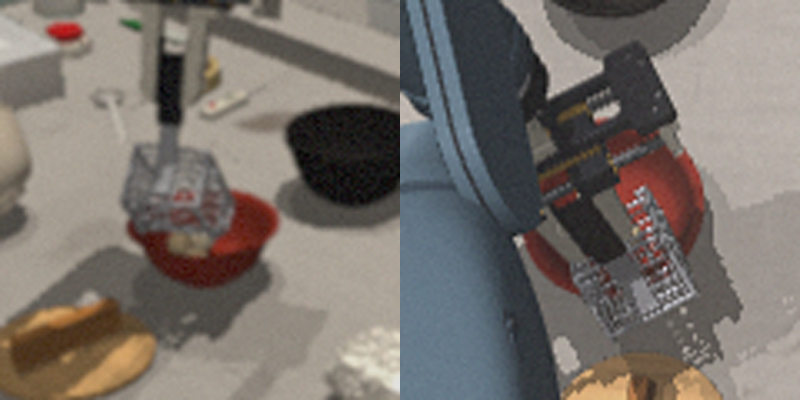

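The eggs have gathered at the spout and bowl, around (185,240) in the left crop. I'll tip further, then raise the basket still tipped and look again.

Run:
```python
from h import *
for t in(57,62): robot.move_linear(*lip(74,t),40); robot.sleep(.5)
robot.move_linear(*lip(110,62),80)
print(robot.current_t())
d=cam('scene');x,y=proj(d,BOWL+[0,0,80]).astype(int)
a=cv2.resize(d['img'][y-50:y+50,x-50:x+50],(400,400),interpolation=2)
d=cam('wrist'); cv2.imwrite('pics/p6.png',np.hstack([a,cv2.resize(d['img'][:,:],(400,400))]))
```

```text
25.9083
```

View pics/p6.png

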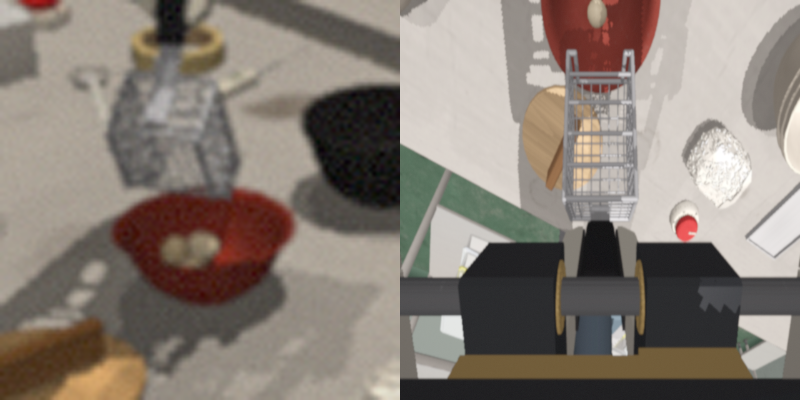

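The basket is empty and the eggs lie in the bowl, at (175,250) and (205,245) in the left crop. I'll carry the basket back, check the bowl from the top camera, and look before lowering.

Run:
```python
from h import *
B0=np.load('B0.npy')
robot.move_linear(*lip(170,30),150)
robot.move_linear(*lip(190,0),150)
robot.move_linear(*tcp([530,-20,175],Y/2,0,G),220)
robot.move_linear(*tcp(B0+[-4,0,150],0,0,G),180)
robot.move_linear(*tcp(B0+[-4,0,25],0,0,G),120)
print(robot.current_t())
d=cam('top');x,y=proj(d,BOWL+[0,0,60]).astype(int)
a=cv2.resize(d['img'][y-35:y+35,x-35:x+35],(400,400),interpolation=2)
d=cam('scene');x,y=proj(d,B0+[0,0,40]).astype(int)
b=cv2.resize(d['img'][y-50:y+50,x-50:x+50],(400,400),interpolation=2)
cv2.imwrite('pics/p7.png',np.hstack([a,b]))
```

```text
31.45
```

View pics/p7.png

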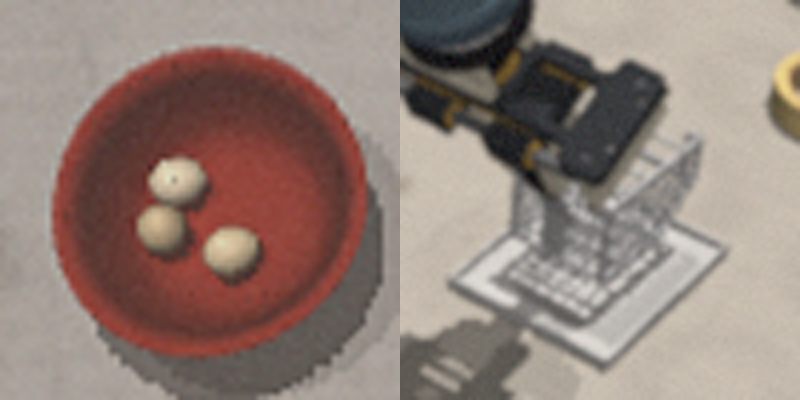

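All three eggs lie in the bowl, at (178,180), (162,230) and (232,250) in the left crop. The basket hovers over the tray and looks level. Next I'll lower it, release and retreat along the handle.

Run:
```python
from h import *
B0=np.load('B0.npy')+[-4,0,0]
robot.move_linear(*tcp(B0+[0,0,8],0,0,G),60)
p,o=tcp(B0+[0,0,-4],0,0,G)
print(robot.move_linear(p,o,15,f_stop=4),robot.current_tcp_pos()[2]-p[2]-4,robot.current_contact_force())
robot.move_gripper(0.7); robot.sleep(.3)
robot.move_linear(*tcp(B0,0,0,G*37),80)
robot.move_linear(*tcp(B0+[-20,0,140],0,0,G*37),200); robot.sleep(.5)
print(robot.current_t())
d=cam('scene');x,y=proj(d,B0+[0,0,40]).astype(int)
b=cv2.resize(d['img'][y-50:y+50,x-50:x+50],(400,400),interpolation=2)
d=cam('wrist'); cv2.imwrite('pics/p8.png',np.hstack([b,cv2.resize(d['img'],(400,250))[np.clip(np.arange(400),0,249)]]))
```

```text
True -0.07145121828629897 [-0.75069181  0.07413361  3.18938303]
36.5583
```

View pics/p8.png

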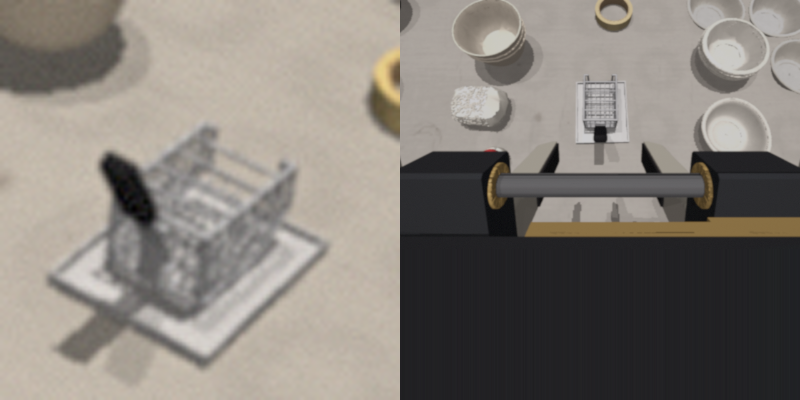

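The basket stands upright inside the tray walls and the gripper is clear of it. Handing in.

```bash
python3 -c "
from bench import robot
print(robot.hand_in())"
```

```text
the job is handed in; nothing more can be done
None
```

I handed the job in at about 37 s of the 69 s limit: the lid lies flat on the table, all three eggs are in the red bowl, and the empty basket stands upright in its drip tray; the hand-in call gave no verdict.

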